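# Stand the microphone in its holder

## Robot

A 7-joint arm with a two-finger parallel gripper is mounted at the origin on the work surface. World frame = base frame: x ahead of the robot, y to its left, z up, the work surface at z = 0. Lengths are in m, angles in rad, forces in N, time in s.
With the tool pointing down it reaches from about 0.425 to 0.875 m from the base axis. Payload 4.7 kg.
Tool frame: the origin (TCP) lies midway between the tips of the shut fingers; the grasp point (between the pads) lies 19 mm behind it; z points along the fingers, x is the direction in which the jaws open and shut, and the axes are right-handed (so a half turn about z gives the same grasp; the last joint's range is limited). The gripper opens to 87 mm and grips with 3 to 60 N. Pads are 19 mm wide; open, the fingers measure 117 mm over their backs; the gripper's body (75 mm by 190 mm) begins 51 mm behind the grasp point.
Start: joints at [-1.208, 0.321, -0.07, 1.45, 0.023, 1.371, -0.057], TCP at [0.222, 0.611, 0.223] pointing down, gripper open.
Joint ranges: [-2.86, 2.86], [-0.3, 2.09], [-1.38, 1.24], [0.06, 2.45], [-1.56, 4.7], [0.09, 2.05], [-2.69, 2.69]. Speed limits (rad/s): [2.57, 2.57, 3.14, 3.14, 3.14, 3.14, 3.14].

## Interface

Orientations are given as a rotation vector (axis times angle).
In Python, from bench import get_state, eyes, ticket gives the robot as it stands.
- The arm moves only by the tool carry_out, never from a script. Its argument "motion" is a list of rows, each a list of 2 entries, a list of its own where there are three numbers: the shift along the world's x, y, z in m, then the turn about the world's z in rad. A call has 1 to 20 rows; each row is the pose to reach, as a shift and turn from the pose commanded when the call began; what a row does not reach only later rows make up. A row lasts 1/10 s, in which the tool goes at most 50 mm and 8.59 degrees, less where a joint would pass 70% of its speed; a pose out of reach is approached as far as the arm can. A call with a gripper value outside its range is refused whole. "grip" is the gripper command: -1 is fully open, 1 is shut, values between are in proportion, set as the call begins (left out, the last holds). The fingers move at their own pace and stop on an object; "squeeze" is the grip in N (left out, the last holds). Time passes only in rows, so rows that repeat a pose let the fingers close. It gives the time, the measured TCP pose, the force and the opening at its end, in the units of the state.
- get_state(): the state, without advancing time (a new reading comes with each control period).
- eyes.get_image(name): name is "side" or "top" or "wrist"; returns a dict with "pixels" (420x560x3 uint8, blue, green, red), "mtx" (3x3 intrinsics, pixels), "extrinsics" (4x4, takes a point from camera to world coordinates). Camera axes: x right, y down, z forward; pixel columns grow to the right and rows downward; lengths in m; the calibration is good to about 2 mm. A picture is of the moment at which its call begins. There is no depth.
- ticket.close_job(): hands the job in, once; it reports no verdict.
The state is a dict: "time": time; "joint_positions": joint angles; "qd": joint speeds; "joint_torque": joint torques, N m; "position": TCP position; "tool_rot": TCP orientation; "ft_force": force on the tool from outside, world axes, zero at the start; "torque": the same for the moment, N m; "grip_width": opening from 0.0 (shut) to 1.0 (fully open).
Only numpy, scipy, OpenCV 4.12 (cv2) and the standard library are available. Lean on these libraries where they do the work, as an engineer would, in place of code of your own. Each camera call takes 0.05 s, during which the arm holds its last target. There are 200 camera calls.

## Task

Pick up the hand microphone by its ball head, ease your grip so that the handle swings down until the microphone hangs plumb well clear of the desk, and close the grip firmly again. Then lower it tail first into the upright tube of the microphone holder and let go once it stands on the bottom; do not drop it in, and leave the torch lying where it is.

Things in the scene. Friction and masses are not known exactly. Their poses are not given: they have to be found in the camera images.
- mic_head (a point): Centre of the steel ball head, 52 mm across, of the hand microphone (black tapered handle, 176 mm overall, 0.36 kg, tail-heavy). It lies on ball and tail, this point 26 mm up. x runs along it from tail to ball, rising 5.5 degrees when lying. Lightly gripped (25 N or less) across the ball, at right angles to the handle, it turns down by its own weight; over 80 N holds it
- mic_tail (a point): Centre of the flat tail end of the microphone's handle, 150 mm from the ball's centre, same axes as mic_head. The handle is 37 mm thick next to the ball (19 to 34 mm from the ball's centre), then tapers from 33 mm to 23 mm at the tail. Let go standing in the tube, it may rock for a moment
- holder_mouth (a point): Centre of the open top of the microphone holder: plain grey upright tube on a round dark steel foot, fixed; tube 60 mm outside, 52 mm inside, top 112 mm and inner floor 16 mm above the desk, foot 110 mm across; z up. With the tail on the floor the ball's centre is about 166 mm up. The white pot of pens (76 mm across, 130 mm high) is not it
- torch_center (a point): Centre of a plain aluminium torch lying on the desk, a straight cylinder 150 mm long and 32 mm thick without a ball head; not to be moved; x along its length
Mind the look-alikes: they are no part of the job. What is shaped like the part that bears mic_head but green is not meant.

How it is judged:
By the outcome, as a careful person would: the job done as asked, in the order asked, and still so for the second after the job is handed in, with the robot touching nothing.
It also fails if it takes over 51 s, if anything falls off the work surface, if the arm or the gripper's body presses on something with over 40 N, if the wrist force passes 120 N, or if a joint passes its speed limit or range.

## Working session

There is one attempt and no reset: what is moved stays moved. The work goes in short steps, Python scripts to look and compute and a tool call to move; the robot and the scene stay as the last step left them, time stands still between calls to the robot, and variables do not carry over. Pictures are saved under pics/ and viewed, about 8 in all and at most 12, crops included, and the job is handed in when it is done.

Besides the shell and the picture viewer there is one more tool, called after "Emit:" as name(argument=value, ...), one argument or row to a line, values as JSON. carry_out: Moves the arm, as the interface text tells. Its arguments: {"type":"object","properties":{"motion":{"type":"array","items":{"type":"array"}},"grip":{"type":"number"},"squeeze":{"type":"number"}},"required":["motion"]}

```bash
mkdir -p pics; cat > h.py <<'E'
import numpy as np, cv2
from bench import get_state, eyes, ticket
def ray(im,u,v):
    K=im["mtx"];T=np.array(im["extrinsics"]);d=T[:3,:3]@np.linalg.inv(K)@[u,v,1];return T[:3,3],d/np.linalg.norm(d)
def onplane(im,u,v,z):
    o,d=ray(im,u,v);return o+d*(z-o[2])/d[2]
def proj(im,p):
    T=np.array(im["extrinsics"]);c=T[:3,:3].T@(np.array(p)-T[:3,3]);q=im["mtx"]@c;return q[:2]/q[2]
def tri(a,pa,b,pb):
    o1,d1=ray(a,*pa);o2,d2=ray(b,*pb);s=np.linalg.lstsq(np.stack([d1,-d2],1),o2-o1,rcond=None)[0]
    p,q=o1+s[0]*d1,o2+s[1]*d2;return (p+q)/2,np.linalg.norm(p-q)
def shot(n,f):
    im=eyes.get_image(n);cv2.imwrite(f"pics/{f}.png",im["pixels"]);np.save(f"pics/{f}.npy",im,allow_pickle=True);return im
def load(f): return np.load(f"pics/{f}.npy",allow_pickle=True).item()
E
python3 - <<'E'
from h import *
for n in("top","side"):
    im=shot(n,n+"0");print(n,np.round(np.array(im["extrinsics"]),3).tolist())
s=get_state();print(s["time"],s["position"],s["tool_rot"],s["ft_force"],s["grip_width"])
E
```

```text
top [[-0.012, -0.985, 0.174, 0.339], [-1.0, 0.007, -0.028, 0.002], [0.027, -0.174, -0.984, 0.998], [0.0, 0.0, 0.0, 1.0]]
side [[0.943, -0.224, 0.245, 0.168], [-0.332, -0.637, 0.696, -0.932], [0.0, -0.738, -0.675, 1.0], [0.0, 0.0, 0.0, 1.0]]
0.1 [0.22202683 0.61038722 0.22156786] [ 2.57229071e+00  1.80170694e+00 -2.09220147e-03] [-0.08764117 -0.52840097 -0.28939589] 1.0016417330484884
```

View pics/top0.png

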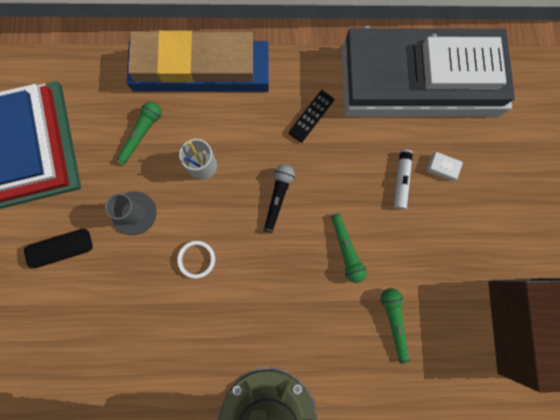

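View pics/side0.png

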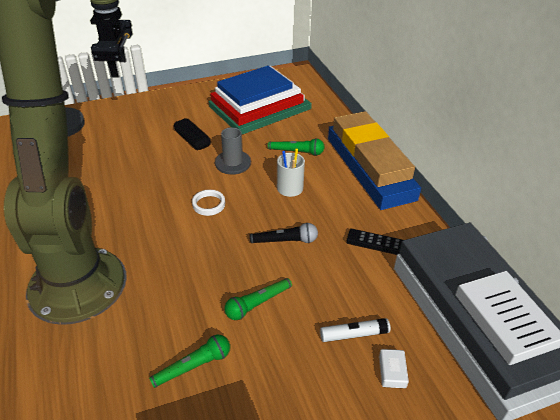

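Candidates for the microphone in the top view are the black one with a steel ball at (285,173), the green look-alikes at (150,110), (356,271) and (392,298), and the torch at (404,180). For the holder there is the grey tube on a dark foot with its mouth at (120,207), and the pen pot at (198,152). I choose the steel-ball microphone and the grey tube, and will measure both and check them in a crop.

```bash
cat > m.py <<'E'
from h import *
t,s=load("top0"),load("side0")
def ball(im,x0,y0,x1,y1):
    g=im["pixels"][y0:y1,x0:x1];hsv=cv2.cvtColor(g,cv2.COLOR_BGR2HSV)
    m=((hsv[...,1]<60)&(hsv[...,2]>70)).astype(np.uint8)
    n,l,st,c=cv2.connectedComponentsWithStats(m);k=1+st[1:,4].argmax()
    cs=max(cv2.findContours((l==k).astype(np.uint8),0,2)[0],key=cv2.contourArea);(c,r)=cv2.minEnclosingCircle(cs)
    print("ball",np.array(c)+[x0,y0],r,st[k]);return np.array(c)+[x0,y0]
b1=ball(t,270,158,302,190);b2=ball(s,295,218,325,248)
print("top/plane",onplane(t,*b1,.026),"side/plane",onplane(s,*b2,.026),tri(t,b1,s,b2))
def mask(im,x0,y0,x1,y1,f):
    g=im["pixels"][y0:y1,x0:x1];hsv=cv2.cvtColor(g,cv2.COLOR_BGR2HSV);return f(hsv)
def tail(im,x0,y0,x1,y1):
    hsv=cv2.cvtColor(im["pixels"][y0:y1,x0:x1],cv2.COLOR_BGR2HSV);m=(hsv[...,2]<60).astype(np.uint8)
    cs=max(cv2.findContours(m,0,2)[0],key=cv2.contourArea);r=cv2.minAreaRect(cs);b=cv2.boxPoints(r)+[x0,y0];return b
for n,im,bx in(("top",t,(258,178,298,238)),("side",s,(240,222,300,252))):
    b=tail(im,*bx);print(n,"handle box",b.round(1).tolist())
a=cv2.resize(t["pixels"][140:250,80:320],None,fx=3,fy=3,interpolation=2)
b=cv2.resize(s["pixels"][120:250,200:330],None,fx=3,fy=3,interpolation=2)[:250]
b=cv2.resize(s["pixels"][120:250,200:440],None,fx=2,fy=2,interpolation=2);b=cv2.copyMakeBorder(b,0,0,0,720-480,0)
cv2.imwrite("pics/crop.png",np.vstack([a,b]))
E
python3 m.py
```

```text
ball [284.05633831 174.29577446] 10.205343246459961 [  4   7  21  19 280]
ball [307.26056385 232.37323952] 9.888712882995605 [  5   5  18  20 283]
top/plane [ 0.57772041 -0.0454134   0.026     ] side/plane [ 0.57659938 -0.04473709  0.026     ] (array([ 0.57696613, -0.04527331,  0.02662044]), np.float64(0.0011868093203020983))
top handle box [[259.0, 229.0], [275.7, 178.9], [288.3, 183.1], [271.6, 233.2]]
side handle box [[248.5, 228.5], [299.0, 226.0], [299.7, 240.0], [249.2, 242.5]]
```

View pics/crop.png

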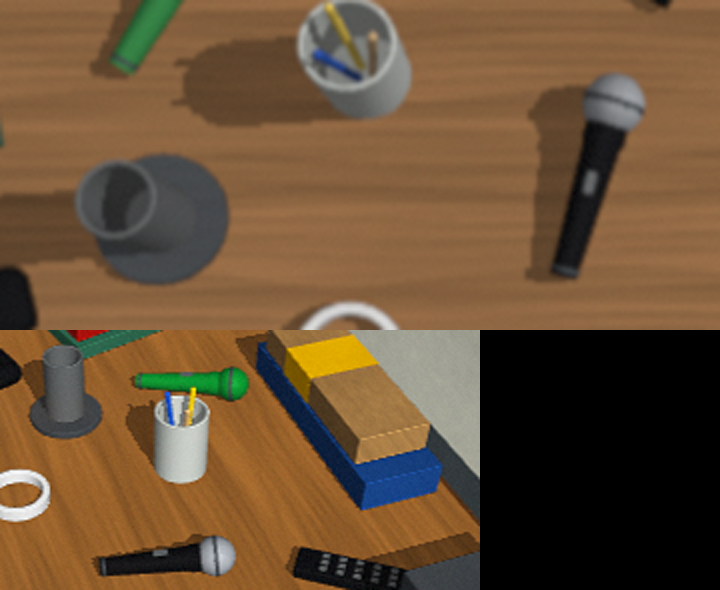

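The crop shows the steel ball at top pixel (284.7,174.3) and the black handle's tail at (268.7,230.3). The holder mouth is at top (119,206.7) and side (231,132.5), with no pens in it, so both choices hold.

```bash
python3 - <<'E'
from h import *
from scipy.spatial.transform import Rotation as R
t,s=load("top0"),load("side0")
h=tri(t,(284.6,174.3),s,(307.5,232.5));print("head",h, onplane(t,284.6,174.3,.026))
q=onplane(t,268.7,230.3,.0117);print("tail",q,np.linalg.norm(h[0]-q)); d=h[0]-q;print("yaw axis",np.arctan2(d[1],d[0]))
print("mouth",onplane(t,119,206.7,.112),onplane(s,231,132.5,.112),tri(t,(119,206.7),s,(231,132.5)))
print("foot",onplane(t,135,212.7,.01))
print("pot",onplane(t,(350/3+80),(45/3+140),.13),"ring",onplane(t,196,260,0.01))
print(R.from_rotvec(get_state()["tool_rot"]).as_matrix().round(3))
E
```

```text
head (array([ 0.57689793, -0.04662128,  0.02740027]), np.float64(0.0009071301784470023)) [ 0.5777019  -0.04677623  0.026     ]
tail [ 0.43892223 -0.00584389  0.0117    ] 0.1447293558300075
yaw axis -0.2873604410006215
mouth [0.48454687 0.32767679 0.112     ] [0.48625578 0.3316014  0.112     ] (array([0.48440317, 0.32621101, 0.11580347]), np.float64(0.0009680560746455252))
foot [0.48593815 0.32501862 0.01      ]
pot [0.59773479 0.15519429 0.13      ] ring [0.36819234 0.17196822 0.01      ]
[[ 0.342  0.94  -0.   ]
 [ 0.94  -0.342 -0.002]
 [-0.002  0.    -1.   ]]
```

Emit:
carry_out(
  motion=[
    [[0.005,-0.01,0],0],
    [[0.018,-0.034,0],0.005],
    [[0.038,-0.07,0],0.01],
    [[0.06,-0.11,0],0.015],
    [[0.082,-0.15,0],0.02],
    [[0.103,-0.19,0],0.025],
    [[0.125,-0.23,0],0.03],
    [[0.147,-0.27,0],0.035],
    [[0.168,-0.31,0],0.04],
    [[0.19,-0.35,0],0.045],
    [[0.212,-0.39,0],0.05],
    [[0.233,-0.43,-0.01],0.055],
    [[0.255,-0.47,-0.02],0.06],
    [[0.277,-0.51,-0.03],0.06],
    [[0.3,-0.55,-0.04],0.06],
    [[0.32,-0.59,-0.05],0.06],
    [[0.338,-0.625,-0.06],0.06],
    [[0.35,-0.648,-0.06],0.06],
    [[0.355,-0.657,-0.06],0.06],
    [[0.355,-0.657,-0.06],0.06],
  ],
  grip=-1,
)

```text
time: 2.1
position: [0.577, -0.0477, 0.1625]
tool_rot: [2.521, 1.875, -0.001]
ft_force: [-0.3, 0.6, -0.2]
grip_width: 1.001
```

```bash
python3 - <<'E'
from h import *
from scipy.spatial.transform import Rotation as R
im=shot("wrist","w1");s=get_state();print(s["time"],s["position"],R.from_rotvec(s["tool_rot"]).as_matrix().round(3).tolist())
print(proj(im,[.577,-.0465,.026]),proj(im,[.439,-.006,.0117]))
E
```

```text
2.15 [ 0.57673846 -0.04572697  0.16254088] [[0.285, 0.958, -0.001], [0.958, -0.285, 0.001], [0.001, -0.001, -1.0]]
[279.09859782 198.01785306] [278.36872884  45.86688395]
```

View pics/w1.png

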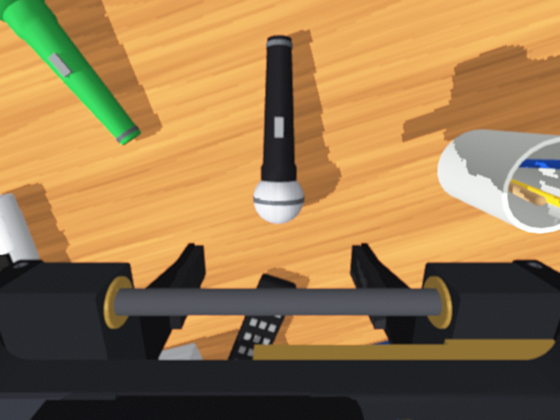

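The wrist view shows the ball at (278.5,199.5) against a predicted (279,198). The handle points straight up the image to its tail at (279,40), so the jaws are at right angles to it. Next I descend and grip.

Emit:
carry_out(
  motion=[
    [[0.001,0,-0.01],0],
    [[0.001,0,-0.03],0],
    [[0.001,0,-0.055],0],
    [[0.001,0,-0.08],0],
    [[0.001,0,-0.105],0],
    [[0.001,0,-0.125],0],
    [[0.001,0,-0.14],0],
    [[0.001,0,-0.15],0],
    [[0.001,0,-0.155],0],
    [[0.001,0,-0.155],0],
    [[0.001,0,-0.155],0],
  ],
)

```text
time: 3.25
position: [0.5788, -0.0461, 0.0083]
tool_rot: [2.517, 1.878, 0.002]
ft_force: [0.1, -0.8, -0.0]
grip_width: 0.999
```

Emit:
carry_out(
  motion=[
    [[0,0,0],0],
    [[0,0,0],0],
    [[0,0,0],0],
    [[0,0,0],0],
    [[0,0,0],0],
    [[0,0,0],0],
    [[0,0,0],0],
    [[0,0,0],0],
    [[0,0,0],0],
    [[0,0,0],0],
  ],
  grip=1,
  squeeze=60,
)

```text
time: 4.25
position: [0.5782, -0.0462, 0.0076]
tool_rot: [2.518, 1.878, 0.0]
ft_force: [0.5, -0.6, 0.1]
grip_width: 0.575
```

Emit:
carry_out(
  motion=[
    [[0,0,0.004],0],
    [[0,0,0.012],0],
    [[0,0,0.025],0],
    [[0,0,0.045],0],
    [[0,0,0.065],0],
    [[0,0,0.085],0],
    [[0,0,0.105],0],
    [[0,0,0.125],0],
    [[0,0,0.145],0],
    [[0,0,0.165],0],
    [[0,0,0.185],0],
    [[0,0,0.205],0],
    [[0,0,0.225],0],
    [[0,0,0.245],0],
    [[0,0,0.265],0],
    [[0,0,0.285],0],
    [[0,0,0.298],0],
    [[0,0,0.305],0],
    [[0,0,0.305],0],
    [[0,0,0.305],0],
  ],
)

```text
time: 6.25
position: [0.5778, -0.0461, 0.3118]
tool_rot: [-2.517, -1.878, 0.001]
ft_force: [-0.6, -0.7, -4.1]
grip_width: 0.572
```

```bash
python3 - <<'E'
from h import *
im=shot("side","s2");s=get_state();print(s["time"],s["position"],s["ft_force"],s["torque"],s["grip_width"])
E
```

```text
6.3 [ 0.57764418 -0.04608465  0.31143502] [-0.45587875 -0.0270226  -3.5980745 ] [-0.01865295 -0.25689768  0.00281502] 0.5753537028838439
```

View pics/s2.png

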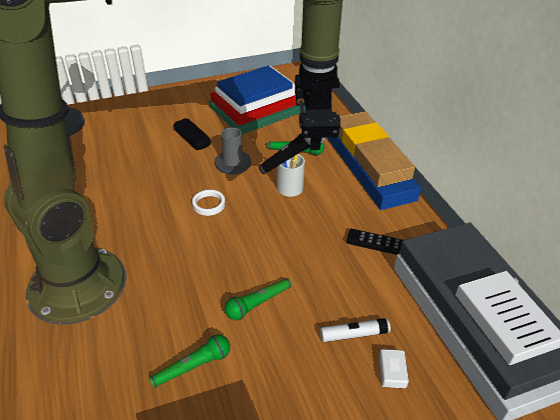

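The side view shows the microphone lifted with its ball in the jaws at about (318,138). The handle still sticks out towards (264,168), part-way down. Now I ease the grip.

Emit:
carry_out(
  motion=[
    [[0,0,0],0],
    [[0,0,0],0],
    [[0,0,0],0],
    [[0,0,0],0],
    [[0,0,0],0],
    [[0,0,0],0],
    [[0,0,0],0],
    [[0,0,0],0],
    [[0,0,0],0],
    [[0,0,0],0],
  ],
  squeeze=20,
)

```text
time: 7.3
position: [0.5782, -0.0461, 0.3126]
tool_rot: [2.518, 1.879, 0.0]
ft_force: [-0.1, -0.2, -3.9]
grip_width: 0.582
```

```bash
cat > ang.py <<'E'
from h import *
import sys
def handle(n,f):
    im=shot(n,f);s=get_state();p=s["position"];b=p+[0,0,.019]
    print(n,s["time"],p.round(4),s["ft_force"].round(1),s["torque"].round(3),round(s["grip_width"],3),"ball px",proj(im,b).round(1),"plumb tail px",proj(im,b-[0,0,.15]).round(1))
    return im
c=[]
for n in("side","top","wrist"):
    im=handle(n,n+sys.argv[1]);g=im["pixels"]
    s=get_state();u,v=proj(im,s["position"]-[0,0,.06]).astype(int);u=int(np.clip(u,65,495));v=int(np.clip(v,65,355))
    g=g.copy();
    c.append(cv2.resize(g[v-65:v+65,u-65:u+65],(400,400),interpolation=2) if n!="wrist" else cv2.resize(g,(400,300)))
    print("crop origin",u-65,v-65)
c[2]=cv2.copyMakeBorder(c[2],0,100,0,0,0)
cv2.imwrite(f"pics/c{sys.argv[1]}.png",np.hstack([c[0],c[1 if len(sys.argv)>2 else 2]]))
E
python3 ang.py 3
```

```text
side 7.35 [ 0.5782 -0.0461  0.3126] [ 0.   0.4 -3.9] [-0.021 -0.034  0.053] 0.583 ball px [314.4 133.8] plumb tail px [311.  186.3]
crop origin 247 97
top 7.4 [ 0.5782 -0.0462  0.3126] [ 0.6  0.4 -4.5] [ 0.024  0.03  -0.067] 0.584 ball px [292.4 132.2] plumb tail px [287.7 156.5]
crop origin 224 81
wrist 7.45 [ 0.5782 -0.0461  0.3126] [-0.3 -0.3 -4.8] [ 0.055  0.055 -0.016] 0.588 ball px [278.4 275.9] plumb tail px [277.9 199.7]
crop origin 213 159
```

View pics/c3.png

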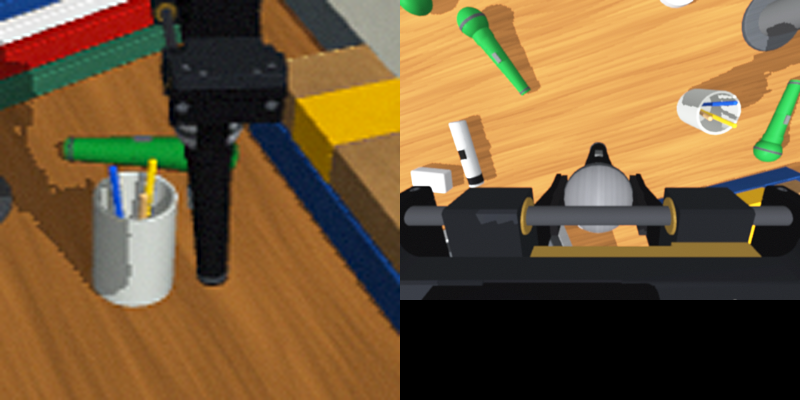

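The handle has swung down. In the side view the tail is at about (316,186), and plumb would be (311,186). It may still be swinging, so I'll ease a little more, wait and measure again.

Emit:
carry_out(
  motion=[
    [[0,0,0],0],
    [[0,0,0],0],
    [[0,0,0],0],
    [[0,0,0],0],
    [[0,0,0],0],
    [[0,0,0],0],
    [[0,0,0],0],
    [[0,0,0],0],
    [[0,0,0],0],
    [[0,0,0],0],
    [[0,0,0],0],
    [[0,0,0],0],
    [[0,0,0],0],
    [[0,0,0],0],
    [[0,0,0],0],
  ],
  squeeze=15,
)

```text
time: 8.95
position: [0.5782, -0.0461, 0.3126]
tool_rot: [-2.518, -1.879, -0.0]
ft_force: [-0.1, -0.1, -4.5]
grip_width: 0.587
```

```bash
cat > tail.py <<'E'
from h import *
import sys
k=sys.argv[1]
s,w=shot("side","s"+k),shot("wrist","w"+k);st=get_state();p=st["position"];b=p+[0,0,.019]
print(st["time"],p.round(4),st["ft_force"].round(1),st["torque"].round(3),round(st["grip_width"],3))
# side: dark handle rows below the gripper; centre line of the dark run nearest the plumb line
def black(im): return cv2.cvtColor(im["pixels"],cv2.COLOR_BGR2HSV)[...,2]<60
m=black(s);pt=proj(s,b-[0,0,.15])
for h in np.arange(.06,.16,.015):
    u,v=proj(s,b-[0,0,h]);r=int(round(v));x0=int(u)-25;xs=np.flatnonzero(m[r,x0:x0+50])+x0
    if len(xs): print("side h",round(h,3),"row",r,"plumb u",u.round(1),"seen",xs.min(),xs.max(),"mid",(xs.min()+xs.max())/2)
ob=proj(w,b);e=proj(w,b-[0,0,.15]);print("wrist ball",ob.round(1),"tail plumb",e.round(1))
t=b-[0,0,.15];L=np.array([-.958,.285,0])*.0115;print("wrist tail far edge if plumb",proj(w,t+L).round(1),"per 10mm",(proj(w,t+L+L/1.15)-proj(w,t+L)).round(1))
m=black(w);c=int(round(e[0]));col=m[:,c-2:c+3].mean(1)>.5;print("wrist black rows",[int(i) for i in np.flatnonzero(np.diff(col.astype(int)))][:8])
E
python3 tail.py 4; python3 - <<'E'
import cv2
a=cv2.imread("pics/side3.png").astype(int);b=cv2.imread("pics/s4.png").astype(int)
import numpy as np
d=abs(a-b).max(2)>60;ys,xs=np.nonzero(d);print("moved px",d.sum(),[(int(y),int(x)) for y,x in zip(ys,xs)][:12])
E
```

```text
9.05 [ 0.5782 -0.0461  0.3126] [ 0.4 -0.9 -3.9] [-0.015 -0.004  0.016] 0.591
side h 0.06 row 156 plumb u 313.0 seen 308 320 mid 314.0
side h 0.075 row 161 plumb u 312.6 seen 309 320 mid 314.5
side h 0.09 row 166 plumb u 312.3 seen 309 320 mid 314.5
side h 0.105 row 171 plumb u 312.0 seen 309 320 mid 314.5
side h 0.12 row 176 plumb u 311.6 seen 310 319 mid 314.5
side h 0.135 row 181 plumb u 311.3 seen 311 319 mid 315.0
side h 0.15 row 186 plumb u 311.0 seen 311 319 mid 315.0
wrist ball [278.4 276. ] tail plumb [277.9 199.8]
wrist tail far edge if plumb [277.9 188.8] per 10mm [ 0.  -9.8]
wrist black rows [199, 209, 218, 227, 360]
moved px 17 [(167, 309), (169, 309), (170, 309), (171, 309), (175, 321), (176, 310), (178, 310), (179, 310), (180, 310), (180, 320), (181, 310), (181, 320)]
```

It has stopped about 5° past plumb, with the tail away from the robot by around 8 mm, held there by friction. I'll ease to 10 N.

Emit:
carry_out(
  motion=[
    [[0,0,0],0],
    [[0,0,0],0],
    [[0,0,0],0],
    [[0,0,0],0],
    [[0,0,0],0],
    [[0,0,0],0],
    [[0,0,0],0],
    [[0,0,0],0],
  ],
  squeeze=10,
)

```text
time: 9.85
position: [0.5782, -0.0461, 0.3126]
tool_rot: [-2.518, -1.879, -0.0]
ft_force: [0.4, 0.6, -3.2]
grip_width: 0.586
```

```bash
python3 tail.py 5
```

```text
9.95 [ 0.5782 -0.0461  0.3126] [-0.5  0.4 -3.5] [ 0.029  0.016 -0.009] 0.588
side h 0.06 row 156 plumb u 313.0 seen 308 320 mid 314.0
side h 0.075 row 161 plumb u 312.6 seen 309 320 mid 314.5
side h 0.09 row 166 plumb u 312.3 seen 309 320 mid 314.5
side h 0.105 row 171 plumb u 311.9 seen 310 319 mid 314.5
side h 0.12 row 176 plumb u 311.6 seen 310 319 mid 314.5
side h 0.135 row 181 plumb u 311.3 seen 310 319 mid 314.5
side h 0.15 row 186 plumb u 311.0 seen 310 318 mid 314.0
wrist ball [278.4 276. ] tail plumb [277.9 199.8]
wrist tail far edge if plumb [277.9 188.8] per 10mm [ 0.  -9.8]
wrist black rows [198, 209, 218, 227, 360]
```

Emit:
carry_out(
  motion=[
    [[0,0,0],0],
    [[0,0,0],0],
    [[0,0,0],0],
    [[0,0,0],0],
    [[0,0,0],0],
    [[0,0,0],0],
  ],
  squeeze=7.5,
)

```text
time: 10.55
position: [0.5782, -0.0461, 0.3126]
tool_rot: [-2.518, -1.879, -0.0]
ft_force: [0.8, 0.1, -4.0]
grip_width: 0.59
```

```bash
python3 tail.py 6
```

```text
10.65 [ 0.5782 -0.0461  0.3126] [ 0.5  0.8 -4.3] [ 0.05   0.023 -0.018] 0.593
side h 0.06 row 156 plumb u 313.0 seen 308 320 mid 314.0
side h 0.075 row 161 plumb u 312.6 seen 309 320 mid 314.5
side h 0.09 row 166 plumb u 312.3 seen 309 319 mid 314.0
side h 0.105 row 171 plumb u 312.0 seen 309 319 mid 314.0
side h 0.12 row 176 plumb u 311.6 seen 309 319 mid 314.0
side h 0.135 row 181 plumb u 311.3 seen 310 318 mid 314.0
side h 0.15 row 186 plumb u 311.0 seen 310 318 mid 314.0
wrist ball [278.4 276. ] tail plumb [277.9 199.8]
wrist tail far edge if plumb [277.9 188.8] per 10mm [ 0.  -9.8]
wrist black rows [197, 208, 217, 227, 360]
```

The tilt is now about 3° with the tail some 7 mm off, and nothing has slipped. The handle hangs plumb within measuring error and its tail is 180 mm above the desk. I close firmly and carry it over the holder.

Emit:
carry_out(
  motion=[
    [[0,0,0],0],
    [[0,0,0],0],
    [[0,0,0],0],
    [[0,0,0],0],
    [[0,0,0],0],
    [[0,0,0],0],
  ],
  squeeze=60,
)

```text
time: 11.25
position: [0.5782, -0.0461, 0.3126]
tool_rot: [-2.518, -1.879, -0.0]
ft_force: [0.4, 1.1, -4.8]
grip_width: 0.571
```

Emit:
carry_out(
  motion=[
    [[-0.002,0.003,0],0],
    [[-0.008,0.01,0],0],
    [[-0.016,0.022,0],0],
    [[-0.026,0.04,0],0],
    [[-0.036,0.062,0],0],
    [[-0.046,0.086,0],0],
    [[-0.056,0.112,0],0],
    [[-0.066,0.138,0],0],
    [[-0.074,0.164,0],0],
    [[-0.082,0.19,0],0],
    [[-0.088,0.216,0],0],
    [[-0.092,0.242,0],0],
    [[-0.095,0.268,0],0],
    [[-0.097,0.294,0],0],
    [[-0.097,0.318,0],0],
    [[-0.097,0.338,0],0],
    [[-0.097,0.354,0],0],
    [[-0.097,0.366,0],0],
    [[-0.097,0.372,0],0],
    [[-0.097,0.374,0],0],
  ],
)

```text
time: 13.25
position: [0.4812, 0.328, 0.3124]
tool_rot: [2.518, 1.878, -0.001]
ft_force: [-0.0, 1.0, -3.1]
grip_width: 0.581
```

Emit:
carry_out(
  motion=[
    [[0,0,0],0],
    [[0,0,0],0],
    [[0,0,0],0],
  ],
)

```text
time: 13.55
position: [0.4815, 0.327, 0.3128]
tool_rot: [2.519, 1.877, 0.0]
ft_force: [-0.2, -0.1, -4.4]
grip_width: 0.573
```

```bash
python3 ang.py 7 top;python3 - <<'E'
from h import *
for n in("side7","top7","wrist7"):
    print(n,proj(load(n),[.485,.327,.112]).round(1))
E
```

```text
side 13.6 [0.4815 0.3271 0.3128] [ 0.6  0.1 -3.4] [0.047 0.014 0.038] 0.575 ball px [225.4  64.1] plumb tail px [228.5 113. ]
crop origin 162 25
top 13.65 [0.4814 0.3273 0.3128] [ 0.5  0.4 -2.6] [-0.044 -0.011  0.004] 0.575 ball px [ 71.9 187.7] plumb tail px [106.8 202.8]
crop origin 26 131
wrist 13.7 [0.4813 0.3275 0.3127] [ 0.1 -0.6 -3.6] [ 0.013 -0.01   0.004] 0.579 ball px [278.7 275.9] plumb tail px [278.  199.7]
crop origin 213 159
side7 [231.  133.4]
top7 [119.3 206.5]
wrist7 [278.4 187. ]
```

View pics/c7.png

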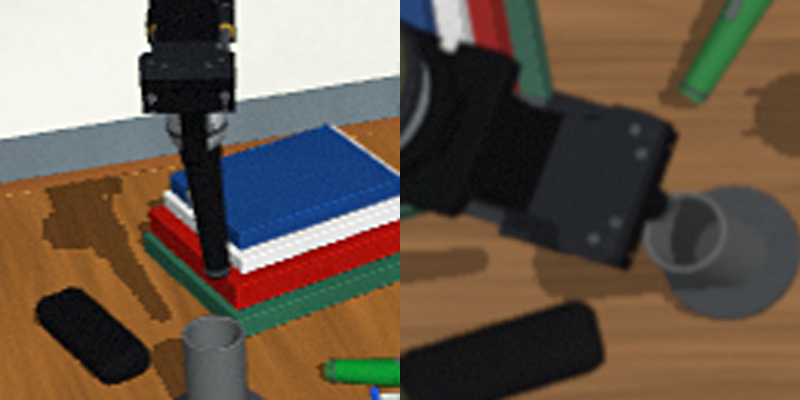

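View pics/wrist7.png

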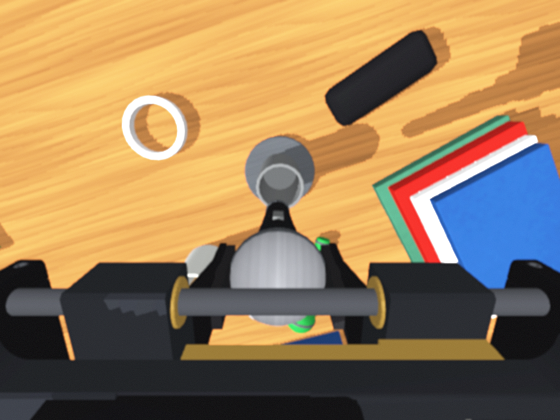

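In the wrist view the mouth is at (279.5,187), as predicted to within 1 px. In the side view the tail is at (232,113), about 3 mm from the mouth axis and well inside the 14 mm of clearance. I lower it most of the way.

Emit:
carry_out(
  motion=[
    [[0,0.001,-0.004],0],
    [[0,0.001,-0.012],0],
    [[0,0.001,-0.022],0],
    [[0,0.001,-0.032],0],
    [[0,0.001,-0.042],0],
    [[0,0.001,-0.052],0],
    [[0,0.001,-0.062],0],
    [[0,0.001,-0.072],0],
    [[0,0.001,-0.082],0],
    [[0,0.001,-0.092],0],
    [[0,0.001,-0.1],0],
    [[0,0.001,-0.108],0],
    [[0,0.001,-0.116],0],
    [[0,0.001,-0.124],0],
    [[0,0.001,-0.132],0],
    [[0,0.001,-0.14],0],
    [[0,0.001,-0.146],0],
    [[0,0.001,-0.15],0],
    [[0,0.001,-0.15],0],
    [[0,0.001,-0.15],0],
  ],
)

```text
time: 15.7
position: [0.4813, 0.329, 0.1628]
tool_rot: [-2.518, -1.879, -0.001]
ft_force: [-0.0, 0.7, -4.1]
grip_width: 0.574
```

Emit:
carry_out(
  motion=[
    [[0,0,-0.002],0],
    [[0,0,-0.004],0],
    [[0,0,-0.006],0],
    [[0,0,-0.008],0],
    [[0,0,-0.01],0],
    [[0,0,-0.01],0],
    [[0,0,-0.01],0],
  ],
)

```text
time: 16.4
position: [0.4811, 0.3289, 0.1525]
tool_rot: [-2.518, -1.879, 0.0]
ft_force: [-0.4, 0.6, -3.7]
grip_width: 0.573
```

Emit:
carry_out(
  motion=[
    [[0,0,-0.001],0],
    [[0,0,-0.002],0],
    [[0,0,-0.003],0],
    [[0,0,-0.003],0],
    [[0,0,-0.003],0],
  ],
)

```text
time: 16.9
position: [0.4813, 0.3289, 0.1498]
tool_rot: [2.518, 1.879, 0.001]
ft_force: [0.8, -0.7, -1.5]
grip_width: 0.574
```

Emit:
carry_out(
  motion=[
    [[0,0,-0.001],0],
    [[0,0,-0.001],0],
    [[0,0,-0.001],0],
    [[0,0,-0.001],0],
  ],
)

```text
time: 17.3
position: [0.4818, 0.3289, 0.1497]
tool_rot: [2.518, 1.878, 0.002]
ft_force: [-1.2, -2.3, 4.7]
grip_width: 0.573
```

Emit:
carry_out(
  motion=[
    [[0,0,-0.001],0],
    [[0,0,-0.001],0],
    [[0,0,-0.001],0],
    [[0,0,-0.001],0],
  ],
)

```text
time: 17.7
position: [0.4822, 0.3289, 0.1496]
tool_rot: [2.518, 1.878, 0.004]
ft_force: [-0.9, -2.2, 8.9]
grip_width: 0.581
```

```bash
python3 ang.py 8
```

```text
side 17.75 [0.4822 0.3289 0.1496] [-0.8 -2.7  9.7] [-0.833  0.426 -0.034] 0.575 ball px [228.9 116.7] plumb tail px [231.6 159. ]
crop origin 165 74
top 17.8 [0.4823 0.3289 0.1496] [-1.6 -2.2  8.7] [-0.844  0.416  0.033] 0.574 ball px [108.5 203.5] plumb tail px [132.2 213.7]
crop origin 56 144
wrist 17.85 [0.4822 0.3289 0.1496] [-1.  -2.   9.7] [-0.793  0.398  0.001] 0.576 ball px [278.4 276. ] plumb tail px [277.7 199.5]
crop origin 212 159
```

View pics/c8.png

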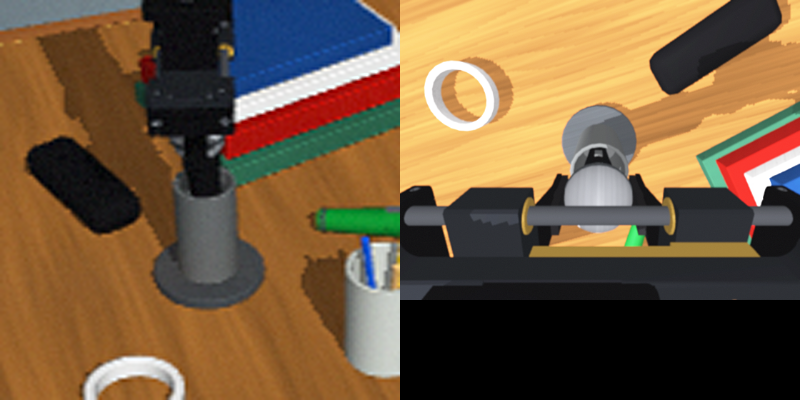

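Contact came at TCP z = 0.1497, against about 0.147 expected for the tail on the floor, and the tail carries load. I relieve the press, ease the grip and shift the ball some 5 mm over the tail to take out the 3° lean. Then I'll open.

Emit:
carry_out(
  motion=[
    [[0,0,0.001],0],
    [[0,0,0.001],0],
    [[0.001,0,0.001],0],
    [[0.002,-0.001,0.001],0],
    [[0.003,-0.001,0.001],0],
    [[0.004,-0.001,0.001],0],
    [[0.005,-0.001,0.001],0],
    [[0.005,-0.001,0.001],0],
    [[0.005,-0.001,0.001],0],
    [[0.005,-0.001,0.001],0],
    [[0.005,-0.001,0.001],0],
  ],
  squeeze=15,
)

```text
time: 18.95
position: [0.4867, 0.3285, 0.1495]
tool_rot: [-2.518, -1.879, -0.003]
ft_force: [0.2, -0.8, 5.2]
grip_width: 0.586
```

```bash
python3 tail.py 9 | head -1; python3 - <<'E'
from h import *
s=load("s9");g=s["pixels"][95:160,190:270]
hsv=cv2.cvtColor(s["pixels"],cv2.COLOR_BGR2HSV)
for r in range(122,136,2): 
    xs=np.flatnonzero(hsv[r,212:250,2]<45)+212;print(r,xs.min() if len(xs) else 0,xs.max() if len(xs) else 0)
E
```

```text
19.05 [0.4868 0.3284 0.1495] [-0.3 -0.6  6.5] [-0.016  0.087  0.016] 0.588
122 226 233
124 227 237
126 226 237
128 226 237
130 227 237
132 227 237
134 227 238
```

The lateral force is gone and the tail stands on the floor, so I let go.

Emit:
carry_out(
  motion=[
    [[0,0,0.001],0],
    [[0,0,0.001],0],
    [[0,0,0.001],0],
    [[0,0,0.001],0],
    [[0,0,0.001],0],
    [[0,0,0.001],0],
    [[0,0,0.001],0],
    [[0,0,0.001],0],
    [[0,0,0.001],0],
    [[0,0,0.001],0],
    [[0,0,0.001],0],
    [[0,0,0.001],0],
  ],
  grip=-1,
)

```text
time: 20.25
position: [0.4862, 0.3279, 0.1496]
tool_rot: [-2.518, -1.879, -0.0]
ft_force: [-0.7, 0.2, -0.6]
grip_width: 1.0
```

```bash
python3 ang.py 10
```

```text
side 20.3 [0.4862 0.3279 0.1496] [-0.1  0.7 -0.4] [-0.024 -0.028  0.016] 1.0 ball px [230.3 116.6] plumb tail px [232.9 158.9]
crop origin 166 74
top 20.35 [0.4862 0.3279 0.1496] [ 0.7 -0.4  0.1] [ 0.008 -0.051 -0.048] 1.002 ball px [109.1 201.6] plumb tail px [132.7 212.1]
crop origin 57 142
wrist 20.4 [0.4862 0.3279 0.1496] [ 0.1 -0.4  0.9] [ 0.028 -0.018 -0.004] 0.997 ball px [278.4 276. ] plumb tail px [277.9 199.8]
crop origin 213 159
```

View pics/wrist10.png

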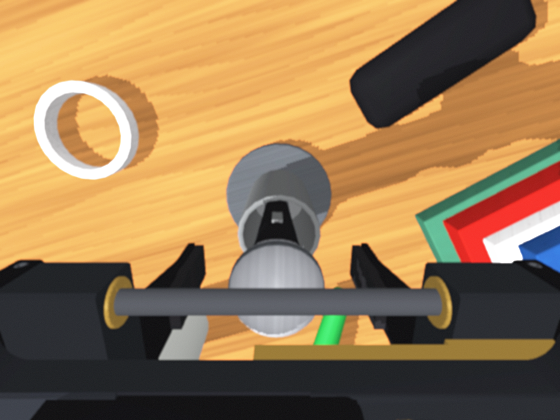

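The wrist view shows the jaws open with the ball free between them at (277,289) and the handle standing in the tube. I retreat straight up.

Emit:
carry_out(
  motion=[
    [[0,0,0.005],0],
    [[0,0,0.015],0],
    [[0,0,0.03],0],
    [[0,0,0.05],0],
    [[0,0,0.07],0],
    [[0,0,0.09],0],
    [[0,0,0.11],0],
    [[0,0,0.13],0],
    [[0,0,0.15],0],
    [[0,0,0.16],0],
    [[-0.02,0.03,0.16],0],
    [[-0.04,0.06,0.16],0],
    [[-0.06,0.09,0.16],0],
    [[-0.08,0.12,0.16],0],
    [[-0.09,0.14,0.16],0],
    [[-0.1,0.15,0.16],0],
    [[-0.1,0.15,0.16],0],
    [[-0.1,0.15,0.16],0],
    [[-0.1,0.15,0.16],0],
    [[-0.1,0.15,0.16],0],
  ],
)

```text
time: 22.4
position: [0.3875, 0.4765, 0.3099]
tool_rot: [2.52, 1.875, 0.001]
ft_force: [0.0, -0.0, -0.6]
grip_width: 1.002
```

```bash
python3 - <<'E'
from h import *
t,s=shot("top","top11"),shot("side","side11");st=get_state();print(st["time"],st["ft_force"].round(1))
for n,im in(("t",t),("s",s)): print(n,"ball if plumb in tube centre",proj(im,[.485,.328,.166]).round(1))
a=cv2.resize(t["pixels"][150:260,60:190],None,fx=3,fy=3);b=cv2.resize(s["pixels"][80:190,170:300],None,fx=3,fy=3)
cv2.imwrite("pics/c11.png",np.hstack([a,b]))
d=abs(t["pixels"].astype(int)-load("top0")["pixels"])[150:215,385:470].max();print("torch diff",d)
E
```

```text
22.5 [-0.2  0.1 -1.1]
t ball if plumb in tube centre [109.5 202.4]
s ball if plumb in tube centre [229.9 117.4]
torch diff 6
```

View pics/c11.png

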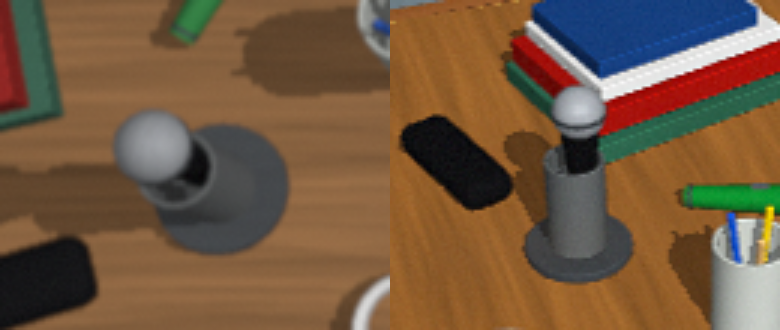

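```bash
python3 -c "
from h import *
print(get_state()['time']);print(ticket.close_job())"
```

```text
22.5
the job is handed in; nothing more can be done
None
```

The microphone stands tail down in the grey holder tube, released and with the arm clear. I handed the job in at 22.5 s of the 51 s allowed.

- **Grip and swing:** I gripped the ball across the handle, lifted it and eased the squeeze from 60 N in steps to 7.5 N. The handle swung down with its tail about 180 mm above the desk, then I closed to 60 N again. The interface allows no more than 60 N, so the 80 N that surely holds it was out of reach; I saw no slip in transport.
- **Plumb:** it stopped about 3° from plumb, held there by friction, with the tail about 7 mm off by both the side and wrist views.
- **Lowering:** the tail met the floor at TCP z = 0.150 m, against about 0.147 m expected. I then shifted the ball about 5 mm to take out the lean, and opened with the tail already on the bottom.
- **Last checks:** the top and side views show the microphone in the tube with its ball about 7 mm off the tube's axis, either leaning slightly or standing off-centre. The gripper was open and well away, and the wrist force was near zero. The torch area of the top picture is unchanged, differing by at most 6 grey levels.

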